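Seat the blank and index the drill for the tool change

ROBOT

A 6-joint arm with a two-finger parallel gripper is mounted at the origin on the work surface. World frame = base frame: x ahead of the robot, y to its left, z up, the work surface at z = 0. Lengths are in mm, angles in rad, forces in N, time in s.
With the tool pointing down it reaches from about 250 to 725 mm from the base axis. Payload 9.7 kg.
Tool frame: the origin (TCP) lies midway between the tips of the shut fingers; the grasp point (between the pads) lies ctrl.grasp_offset behind it (ctrl.grasp_offset is the distance from the TCP to the grasp point, in mm); z points along the fingers, y is the direction in which the jaws open and shut (so a half turn about z gives the same grasp; the last joint's range is limited). The gripper opens to 85 mm and grips with 20 to 120 N. Pads are 22 mm wide; open, the fingers measure 114 mm over their backs; the gripper's body (76 mm by 85 mm) begins 54 mm behind the grasp point. The pads swing forward as they close: fully open they stand 13 mm farther back than shut.
Start: joints at [-1.275, 0.087, 0.176, 1.66, 0, 1.571], TCP at [160.325, -526.111, 231.284] pointing down, gripper open.
Joint ranges: [-3.13, 3.13], [-0.85, 1.81], [-1.15, 1.24], [-2.2, 2.28], [-1.44, 1.52], [-3.14, 3.14]. Speed limits (rad/s): [2.22, 2.22, 2.57, 3.14, 3.14, 3.14].

INTERFACE

Orientations are given as a rotation vector (axis times angle).
In Python, from plant import ctrl, imaging, spotter gives the robot as it stands.
- The arm moves only by the tool servo_tool, never from a script. Its argument "series" is a list of rows, each a list of 3 entries, a list of its own where there are three numbers: the opening, from 0 (shut) to 1 (fully open), then the shift along the world's x, y, z in mm, then the turn about the world's z in degrees. A call has 1 to 20 rows; each row is the pose to reach, as a shift and turn from the pose commanded when the call began; what a row does not reach only later rows make up. A row lasts 1/8 s, in which the tool goes at most 62.5 mm and 10.7 degrees, less where a joint would pass 70% of its speed; a pose out of reach is approached as far as the arm can. A call with a gripper value outside its range is refused whole. The fingers move at their own pace and stop on an object; "squeeze" is the grip in N (left out, the last holds). Time passes only in rows, so rows that repeat a pose let the fingers close. It gives the time, the measured TCP pose, the force and the opening at its end, in the units of the state.
- ctrl.sense(): the state, without advancing time (a new reading comes with each control period).
- imaging.capture(name): name is "scene" or "top" or "wrist"; returns (picture, depth): 384x512x3 uint8, red, green, blue; 384x512 float32, mm along the optical axis (not along the pixel's ray), 0 where there is no reading.
- imaging.camera_params(name): a dict with "vertical_fov" (degrees; the focal length in pixels is half the picture's height over the tangent of half this angle, whatever the lens; pixels are square), "cx", "cy" (the principal point, pixels), "view" (4x4, takes a point from world to camera coordinates). Camera axes: x right, y up, looking along -z (the intrinsics and any distortion apply to the point x, -y, -z); pixel columns grow to the right and rows downward; lengths in mm; the calibration is good to about 2 mm. A picture is of the moment at which its call begins: read the wrist's pose just before it. camera_params takes no time and is no camera call; for the wrist camera it gives the pose at the moment of the call.
- ctrl.sign_off(): hands the job in, once; it reports no verdict.
Trained networks look in the newest picture that a camera, given by its name, has taken for a name from the list of things; names that differ only in an ending like _2 or _b are one class to them, and where a whole thing is asked for, a point or a joint stands for the part that bears it (a point fixed in the world has none). Each returns a list of dicts, best first, with "confidence" (0 to 1); they miss things now and then, are a little off and sometimes report something else, mostly with a low value. They report only what shows in the picture. A call takes as long as a camera call. They do not tell look-alikes from the thing itself.
- spotter.find_in(camera, thing): "xy" ([column, row] in pixels, amid what is visible of it).
- spotter.tip_of(camera, thing): "xy" ([column, row] in pixels: a listed point, or the origin of a listed thing).
The state is a dict: "time": time; "joint_positions": joint angles; "joint_vel": joint speeds; "joint_torque": joint torques, N m; "eef_pos": TCP position; "eef_rot": TCP orientation; "contact_force": force on the tool from outside, world axes, zero at the start; "torque": the same for the moment, N m; "finger_gap": opening from 0.0 (shut) to 1.0 (fully open).
Only numpy, scipy, OpenCV 4.12 (cv2) and the standard library are available. Lean on these libraries where they do the work, as an engineer would, in place of code of your own. Each camera call takes 0.05 s, during which the arm holds its last target.

TASK

Get the drilling job ready: first push the loose aluminium block square and flush into the fence corner of the steel locating plate, as it lies (flat, long side along the right-hand fence), and let go of it. Then take the tool carousel by its upright black handle post, turn it until the long slender drill stands at the pointer on the base, and finish while still holding the post so that the carousel stays still there. Leave the oil bottle, the wrench and the spare bracket where they are.

Things in the scene. Friction and masses are not known exactly. Their poses are not given: they have to be found in the camera images.
- block: loose aluminium block, 70 x 50 x 45 mm (its own x, y, z), about 0.4 kg. Origin at the centre of its underside. It starts on the locating plate some 25 to 80 mm away from each fence and up to 0.35 rad out of square; seated, its x axis runs along the plate's x axis.
- nest: fixed steel locating plate, 200 x 180 x 15 mm (x, y, z), origin at the centre of its underside, on the table. On its flat top stand two rigid steel fences, 20 mm wide, 16 mm high: the far one's inner face is the plane x = +70 mm (y -65 to 65), the right-hand one's the plane y = -55 mm (x -60 to 70). The corner opens to -x and +y. Seated, the block's origin is at x 35, y -30, z 15 mm.
- corner (a point): inner fence corner on the plate's top, where the inner faces of the two fences meet (x = +70, y = -55, z = +15 mm in the plate's frame)
- toolbase: fixed white round base of the tool carousel, 210 mm across, 22 mm high; origin on the turning axis at the table. Its -x side is the front: a short foot there carries the pointer. The base stands yawed up to 0.35 rad.
- pointer (a point): tip of the small upright steel pointer (10 mm thick) on the base's front foot, 114 mm from the turning axis along the base's -x, 48 mm above the table; the pointer block reaches out to 141 mm, the foot (60 mm wide, 22 mm high) to 143 mm
- carousel (a joint): angle of the carousel about its vertical axis, rad, growing counter-clockwise seen from above; 0 (or a full turn, 6.28) has the drill exactly at the pointer. Starts between 1.0 and 5.2; stops only at -6.6 and +6.6. Light friction (about 0.15 N m, some 2 N at the handle); it stays where it is left. The dark disc is 224 mm across, its top 40 mm above the table.
- drill (a point): tip of the long slender drill (10 mm thick, 56 mm out of its holder, the only long thin tool), 85 mm from the turning axis, 130 mm above the table. Six places lie 60 degrees apart on that circle: the drill, the handle post opposite it, and four short tools (holders 48 mm across at the foot, 40 to 46 mm above; tops at most 94 mm above the table).
- handle: upright black round handle post on the carousel disc, 20 mm in diameter; it spins freely on its own upright axis, like a crank grip, and stands on a 26 mm foot flange 6 mm thick. Its top is 92 mm above the disc. Origin on its axis at the disc top, 40 mm above the table, 85 mm from the turning axis, opposite the drill
- handle_top (a point): centre of the top of the handle post, 132 mm above the table
- oiler: bystander: white plastic oil bottle, 52 mm across, 120 mm tall, origin at the centre of its underside
- wrench: bystander: steel wrench 180 mm long lying flat along its x axis
- spare_bracket: bystander: small aluminium bracket, 130 mm long along its x axis, lying flat, 45 mm tall boss at one end, origin under its middle
Not all that is in view belongs to the job. What is shaped like the block but blue or green is not meant.

How it is judged:
By the outcome, as a careful person would: the job done as asked, in the order asked, and still so for the second after the job is handed in, while the arm keeps its last pose, push and grip.
It also fails if it takes over 67 s, if anything falls off the work surface, if the arm or the gripper's body presses on something with over 40 N, if the wrist force passes 120 N, or if a joint passes its speed limit or range.

## Working session

There is one attempt and no reset: what is moved stays moved. The work goes in short steps, Python scripts to look and compute and a tool call to move; the robot and the scene stay as the last step left them, time stands still between calls to the robot, and variables do not carry over. Pictures are saved under pics/ and viewed, and the job is handed in when it is done.

Besides the shell and the picture viewer there is one more tool, called after "Call:" as name(argument=value, ...) on one line, values as JSON. servo_tool: Moves the arm, as the interface text tells. Its arguments: {"type":"object","properties":{"series":{"type":"array","items":{"type":"array"}},"squeeze":{"type":"number"}},"required":["series"]}

```bash
ls; mkdir -p pics; python3 - <<'E'
from plant import ctrl, imaging, spotter
import cv2
print(ctrl.sense(), ctrl.grasp_offset)
for n in ["scene","top"]:
    p,d=imaging.capture(n); cv2.imwrite(f"pics/{n}0.png",cv2.cvtColor(p,cv2.COLOR_RGB2BGR))
    c=imaging.camera_params(n); print(n,c)
E
```

```text
pics
{'time': 0.0, 'joint_positions': array([-1.27498719e+00,  8.74633561e-02,  1.75144913e-01,  1.65981164e+00,
       -3.43693800e-06,  1.57080909e+00]), 'joint_vel': array([ 0.00043668,  0.00077339, -0.00039896, -0.00162969,  0.00011516,
        0.00015515]), 'joint_torque': array([ 1.93938315e-03, -5.20387745e+01,  4.64801466e+01,  1.63292029e-02,
        8.24206631e-05,  8.86342860e-06]), 'eef_pos': array([ 160.2645894 , -525.89160109,  230.58680371]), 'eef_rot': array([-3.10599153e+00, -4.62749487e-01,  3.13961007e-04]), 'contact_force': array([ 0.30886668,  1.0590459 , -0.23569467]), 'torque': array([-0.01002729,  0.04786262, -0.00648356]), 'finger_gap': 0.9977616289776171} 18.700000000000003
scene {'vertical_fov': 44.60403380010506, 'cx': 248.0274096123389, 'cy': 195.5298082671719, 'view': array([[-1.99688757e-01,  9.79830798e-01, -7.48385105e-03,
         1.75575688e+02],
       [-7.07617076e-01, -1.38920233e-01,  6.92805342e-01,
         3.31671843e+02],
       [ 6.77792353e-01,  1.43641138e-01,  7.21085813e-01,
        -1.69131462e+03],
       [ 0.00000000e+00,  0.00000000e+00,  0.00000000e+00,
         1.00000000e+00]])}
top {'vertical_fov': 45.5305322811011, 'cx': 249.48921007323963, 'cy': 197.56250368045698, 'view': array([[-1.96667906e-02, -9.99794025e-01, -5.01247156e-03,
        -6.59078244e+01],
       [ 9.75799812e-01, -2.02863581e-02,  2.17722737e-01,
        -6.20518485e+02],
       [-2.17779577e-01, -6.09261315e-04,  9.75997789e-01,
        -1.09220744e+03],
       [ 0.00000000e+00,  0.00000000e+00,  0.00000000e+00,
         1.00000000e+00]])}
```

View pics/scene0.png

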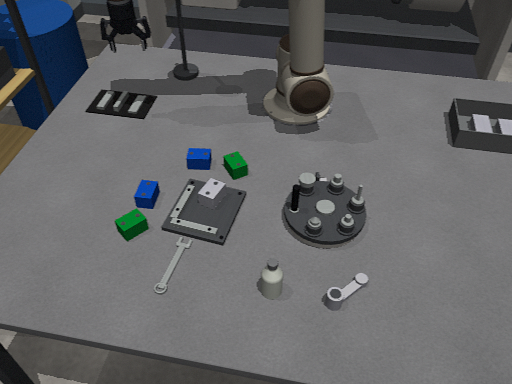

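View pics/top0.png

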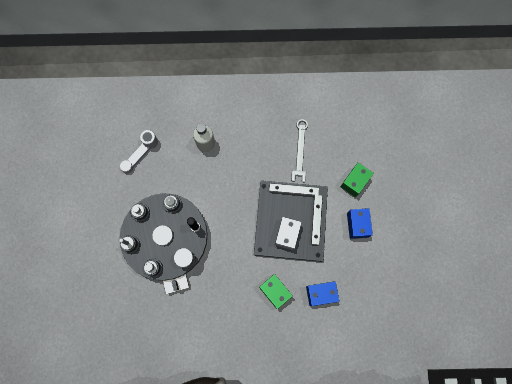

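The scene view shows the aluminium block at (211,188) on the plate, and blue and green look-alikes around it. In the top view the block is at (289,233), the far fence at (294,190), the right fence at (317,218), the carousel at (163,236) with its black post at (194,226), and the pointer at (176,286).

```bash
cat > h.py <<'E'
from plant import ctrl, imaging, spotter
import cv2, numpy as np
def K(c): 
    f=192/np.tan(np.radians(c["vertical_fov"])/2); return f,c["cx"],c["cy"]
def ray(c,uv):
    f,cx,cy=K(c); V=np.array(c["view"]); R=V[:3,:3]; o=-R.T@V[:3,3]
    d=R.T@np.array([(uv[0]-cx)/f,-(uv[1]-cy)/f,-1.0]); return o,d
def atz(c,uv,z):
    o,d=ray(c,uv); return o+d*(z-o[2])/d[2]
def dep(c,uv,D):
    o,d=ray(c,uv); u,v=int(round(uv[0])),int(round(uv[1])); p=D[v-1:v+2,u-1:u+2]; p=p[p>0]
    return o+d*np.median(p) if p.size else None
def cloud(c,D):
    f,cx,cy=K(c); v,u=np.mgrid[:D.shape[0],:D.shape[1]]
    V=np.array(c["view"]); R=V[:3,:3]
    P=np.stack([(u-cx)/f*D,-(v-cy)/f*D,-D],-1)
    return (P-V[:3,3])@R
def proj(c,p):
    f,cx,cy=K(c); V=np.array(c["view"]); q=V[:3,:3]@np.array(p)+V[:3,3]
    return np.array([cx+f*q[0]/-q[2], cy-f*q[1]/-q[2]])
E
python3 - <<'E'
from h import *
np.set_printoptions(precision=1,suppress=True)
for n in ["top","scene"]:
    p,D=imaging.capture(n); c=imaging.camera_params(n)
    for t in ["block","nest","corner","pointer","drill","handle_top","toolbase","oiler","wrench","spare_bracket"]:
        z=dict(block=0,nest=0,corner=15,pointer=48,drill=130,handle_top=132,toolbase=0).get(t,0)
        if t=="block": z=15
        for r in spotter.tip_of(n,t)[:3]:
            print(n,t,r["confidence"],np.array(r["xy"]),atz(c,r["xy"],z), dep(c,r["xy"],D))
    np.save(f"{n}.npy",D)
    if n=="top":
        for nm,uv in dict(block=(289,240),far=(280,188),right=(317,230),plate=(268,230),farR=(310,190)).items(): print(nm,dep(c,uv,D))
E
```

```text
top block 0.95 [350.7 182. ] [ 667.9 -349.7   15. ] [ 660.4 -343.    44.4]
top block 0.84 [287.8 234.3] [ 530.7 -176.4   15. ] [ 524.6 -172.7   59.4]
top block 0.7 [319.2 296. ] [ 371.9 -249.9   15. ] [ 371.8 -245.6   44.6]
top nest 0.92 [287.9 223.5] [ 561.6 -178.9    0. ] [ 551.9 -174.    59.6]
top corner 0.8 [313.1 195.9] [ 631.9 -247.4   15. ] [ 630.6 -246.6   20.8]
top corner 0.64 [175.3 279.3] [420.9 115.4  15. ] [420.5 114.   23.3]
top pointer 0.63 [172.9 279.3] [419.5 115.9  48. ] [419.8 117.2  40.6]
top pointer 0.18 [193.9 228.3] [546.4  64.6  48. ] [541.8  61.   77.1]
top drill 0.65 [120.2 243.4] [501.3 227.3 130. ] [509.1 245.1  67.7]
top drill 0.63 [283.  234.8] [ 513.8 -155.6  130. ] [ 523.5 -160.6   59.5]
top handle_top 0.47 [189.9 222.4] [547.5  63.7 132. ] [547.6  63.7 131.9]
top toolbase 0.94 [168. 237.] [532.1 138.8   0. ] [525.1 129.7  50.3]
top oiler 0.97 [201.9 142.5] [793.   50.1   0. ] [766.   41.9  76. ]
top oiler 0.4 [165.1 238.4] [528.5 146.4   0. ] [521.4 136.5  52.7]
top wrench 0.59 [298.9 150.4] [ 764.3 -216.9    0. ] [ 762.3 -216.2    6.2]
top wrench 0.2
[... 782 characters left out ...]
415.6 112.3  38.8]
scene drill 0.72 [358.2 185.1] [514.7 219.1 130. ] [379.8 234.4   1.2]
scene handle_top 0.61 [296.7 186.4] [552.1  63.1 132. ] [550.5  62.9 130.4]
scene toolbase 0.85 [321.2 220.9] [541.3 139.2   0. ] [599.7 137.7  66.2]
scene toolbase 0.44 [359.5 184.5] [375.2 238.2   0. ] [377.4 238.    2. ]
scene toolbase 0.35 [170.3 263.4] [ 761.2 -228.8    0. ] [ 763.  -227.9    2.7]
scene oiler 0.73 [272.7 290.4] [789.5  43.6   0. ] [815.9  46.7  41.7]
scene wrench 0.69 [172.2 261.7] [ 755.1 -225.7    0. ] [ 760.4 -222.9    7.9]
scene spare_bracket 0.73 [344.7 294.4] [766.5 217.4  -0. ] [775.  216.1  12.9]
scene spare_bracket 0.39 [294.2 214.3] [531.4  62.2   0. ] [567.   64.4  39.8]
```

```bash
python3 - <<'E'
import cv2
p=cv2.imread("pics/top0.png")
cv2.imwrite("pics/crop1.png",cv2.resize(p[165:315,110:390],None,fx=2.8,fy=2.8,interpolation=cv2.INTER_CUBIC))
E
```

```text
(no output)
```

View pics/crop1.png

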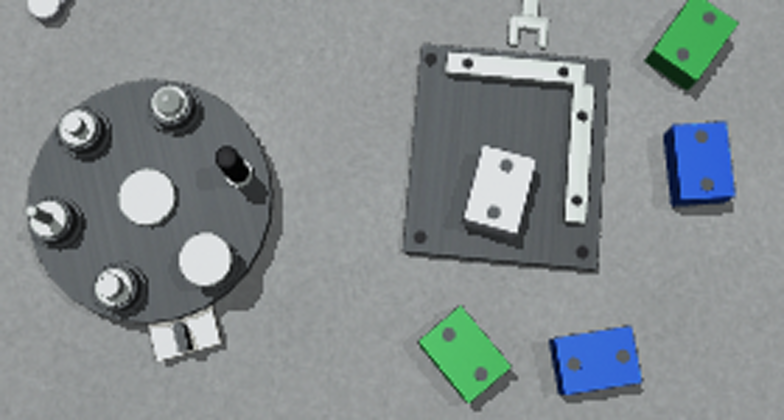

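```bash
python3 - <<'E'
from h import *
np.set_printoptions(precision=1,suppress=True)
D=np.load("top.npy"); c=imaging.camera_params("top"); P=cloud(c,D)
def rect(lo,hi,x0,x1,y0,y1):
    m=(P[...,2]>lo)&(P[...,2]<hi)&(P[...,0]>x0)&(P[...,0]<x1)&(P[...,1]>y0)&(P[...,1]<y1)&(D>0)
    q=P[m][:,:2].astype(np.float32); return cv2.minAreaRect(q),len(q)
print("block",rect(56,63,450,600,-240,-120))
print("far",rect(27,34,610,700,-260,-110)); print("right",rect(27,34,480,620,-275,-230))
print("plate",rect(10,34,440,700,-310,-60))
s=ctrl.sense(); w=imaging.camera_params("wrist"); V=w["view"]; print(w, -V[:3,:3].T@V[:3,3])
E
```

```text
block (((530.1988525390625, -173.7270965576172), (49.87765884399414, 70.57279205322266), 72.86107635498047), 484)
far (((645.8004760742188, -198.43502807617188), (136.23204040527344, 39.488773345947266), 74.72532653808594), 370)
right (((561.4765625, -250.27664184570312), (20.1621036529541, 119.45977020263672), 83.66416931152344), 312)
plate (((585.8116455078125, -187.93344116210938), (180.0113067626953, 233.86370849609375), 83.43930053710938), 4430)
{'vertical_fov': 63.595203395530426, 'cx': 255.56359726110801, 'cy': 186.25295891522626, 'view': array([[   0.3,   -1. ,    0. , -551. ],
       [   0.9,    0.3,   -0.3,   35.3],
       [   0.3,    0.1,    1. , -378.4],
       [   0. ,    0. ,    0. ,    1. ]])} [ 229.3 -505.8  373.7]
```

Call:
servo_tool(series=[[1, [40, 30, 100], -10], [1, [90, 75, 110], -20], [1, [140, 120, 110], -30], [1, [190, 165, 110], -30], [1, [240, 210, 110], -30], [1, [290, 255, 110], -30], [1, [340, 300, 110], -30], [1, [340, 340, 110], -30], [1, [340, 340, 110], -30]])

```text
time: 2.33
eef_pos: [501.6, -183.6, 341.1]
eef_rot: [-3.121, 0.353, 0.0]
contact_force: [0.6, -0.2, 0.3]
finger_gap: 1.001
```

```bash
python3 - <<'E'
from h import *
np.set_printoptions(precision=1,suppress=True)
c=imaging.camera_params("wrist"); p,D=imaging.capture("wrist")
cv2.imwrite("pics/w1.png",cv2.cvtColor(p,cv2.COLOR_RGB2BGR)); np.savez("w1.npz",p=p,D=D,view=c["view"])
P=cloud(c,D)
def rect(lo,hi,x0,x1,y0,y1):
    m=(P[...,2]>lo)&(P[...,2]<hi)&(P[...,0]>x0)&(P[...,0]<x1)&(P[...,1]>y0)&(P[...,1]<y1)&(D>0)
    q=P[m]; return cv2.minAreaRect(q[:,:2].astype(np.float32)),len(q),np.median(q[:,2])
print("block",rect(54,65,450,600,-240,-120))
print("far",rect(26,36,625,700,-260,-110)); print("right",rect(26,36,470,610,-285,-230))
E
```

```text
block (((531.3036499023438, -173.7901611328125), (50.00857162475586, 69.96563720703125), 73.21456909179688), 1910, np.float64(59.811276242835845))
far (((645.4260864257812, -195.3717041015625), (132.70401000976562, 28.71321678161621), 83.57067108154297), 1679, np.float64(30.928457945705524))
right (((557.0067138671875, -249.9158935546875), (20.31195640563965, 107.87539672851562), 83.60865783691406), 1138, np.float64(30.82150343106753))
```

View pics/w1.png

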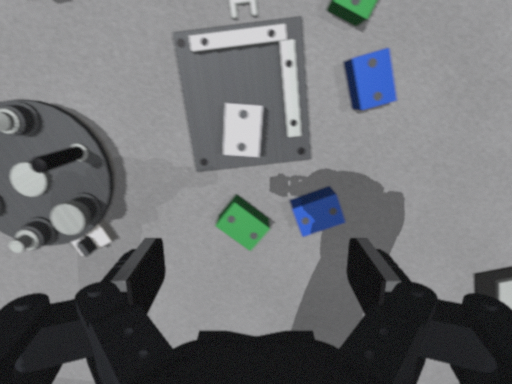

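The wrist view shows the silver block at (243,130), the far fence at (238,37) and the right fence at (290,88). The green and blue blocks are all off the plate. The block measures 50 x 70 mm with its top at z = 60, as the description says.

```bash
python3 - <<'E'
from h import *
np.set_printoptions(precision=1,suppress=True)
z=np.load("w1.npz"); c=imaging.camera_params("wrist"); c["view"]=z["view"]; D=z["D"]; P=cloud(c,D)
a=np.radians(-6.4); ex=np.array([np.cos(a),np.sin(a)]); ey=np.array([-np.sin(a),np.cos(a)])
X=P[...,:2]@ex; Y=P[...,:2]@ey
m=(abs(P[...,2]-31)<4)&(D>0)
f=m&(Y>-160)&(Y<-70)&(X>600)&(X<720)
for lo in range(-160,-70,15):
    g=f&(Y>lo)&(Y<lo+15); print(lo,np.percentile(X[g],[0,2,50,98,100]),g.sum())
r=m&(Y<-165)&(Y>-215)
for lo in range(500,660,20):
    g=r&(X>lo)&(X<lo+20); print(lo,np.percentile(Y[g],[0,2,50,98,100]),g.sum())
print("block",np.array([531.2,-173.8])@ex,np.array([531.2,-173.8])@ey)
for t in["corner","nest"]:
    print(t,[(q["confidence"],atz(c,q["xy"],15 if t=="corner" else 0)) for q in spotter.tip_of("wrist",t)[:2]])
E
```

```text
-160 [657.2 657.4 666.9 676.7 676.9] 188
-145 [657.2 657.5 667.  677.  677.5] 189
-130 [657.3 657.6 667.1 676.5 677.5] 182
-115 [657.2 657.5 667.1 676.8 677.2] 185
-100 [657.2 657.4 667.1 676.8 677.4] 185
-85 [657.2 657.5 667.2 676.9 677.3] 187Traceback (most recent call last):
  File "<stdin>", line 12, in <module>
    return _quantile_unchecked(
        a, q, axis, out, overwrite_input, method, keepdims, weights)
    return _ureduce(a,
                    func=_quantile_ureduce_func,
    ...<5 lines>...
                    overwrite_input=overwrite_input,
                    method=method)
    r = func(a, **kwargs)
    result = _quantile(arr,
                       quantiles=q,
    ...<2 lines>...
                       out=out,
                       weights=wgt)
    slices_having_nans = np.isnan(arr[-1, ...])
                                  ~~~^^^^^^^^^
IndexError: index -1 is out of bounds for axis 0 with size 0
```

Call:
servo_tool(series=[[1, [31, 12, -40], -3.9], [1, [31, 12, -90], -3.9], [1, [31, 12, -140], -3.9], [1, [31, 12, -190], -3.9], [1, [31, 12, -240], -3.9], [1, [31, 12, -270], -3.9], [1, [31, 12, -270], -3.9]])

```text
time: 3.25
eef_pos: [529.7, -173.8, 69.1]
eef_rot: [-3.107, 0.463, 0.007]
contact_force: [0.2, -0.1, 0.4]
finger_gap: 0.998
```

```bash
python3 - <<'E'
from h import *
print(ctrl.sense())
p,D=imaging.capture("wrist"); cv2.imwrite("pics/w2.png",cv2.cvtColor(p,cv2.COLOR_RGB2BGR))
E
```

```text
{'time': 3.25, 'joint_positions': array([-3.17061514e-01,  1.08369705e-01, -1.14156831e-01,  1.35263083e+00,
       -1.64043247e-05,  3.12059889e+00]), 'joint_vel': array([ 0.00152083, -0.02556292,  0.0698472 ,  0.03391755, -0.00107132,
        0.00290609]), 'joint_torque': array([ 2.38315354e-02, -5.14327991e+01,  4.39981091e+01, -7.81475175e-01,
        1.11524605e-03, -1.88085171e-03]), 'eef_pos': array([ 529.74821585, -173.83193443,   69.05321129]), 'eef_rot': array([-3.10651621,  0.46325848,  0.00675546]), 'contact_force': array([ 0.20855189, -0.08660352,  0.44356607]), 'torque': array([-0.02445583,  0.03529452,  0.02404603]), 'finger_gap': 0.9980189986028504}
```

View pics/w2.png

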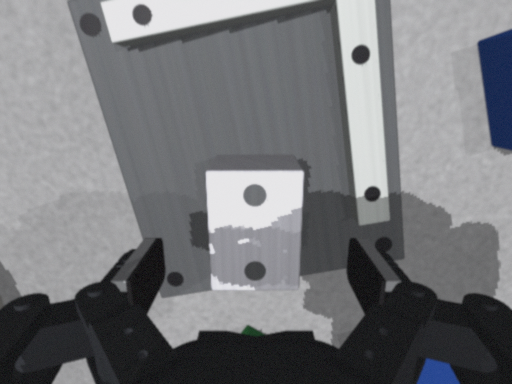

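The wrist view shows the block at (255,230), centred and square between the pads at (150,290) and (362,290). I'll descend and grip.

Call:
servo_tool(series=[[1, [1, 0, -20], 0], [1, [1, 0, -38], 0], [1, [1, 0, -38], 0], [0.4, [1, 0, -38], 0], [0.4, [1, 0, -38], 0], [0.4, [1, 0, -38], 0], [0.4, [1, 0, -38], 0], [0.4, [1, 0, -38], 0]], squeeze=30)

```text
time: 4.3
eef_pos: [532.9, -174.2, 34.3]
eef_rot: [3.107, -0.463, 0.003]
contact_force: [0.0, 0.7, 6.1]
finger_gap: 0.583
```

Call:
servo_tool(series=[[0.4, [6, -3, 0], 2], [0.4, [12, -7, 0], 4], [0.4, [20, -12, 0], 6], [0.4, [28, -17, 0], 8], [0.4, [36, -22, 0], 10], [0.4, [44, -27, 0], 10.4], [0.4, [52, -32, 0], 10.4], [0.4, [61, -37, 0], 10.4], [0.4, [61, -37, 0], 10.4]])

```text
time: 5.42
eef_pos: [594.0, -211.4, 34.3]
eef_rot: [3.136, -0.18, 0.002]
contact_force: [-0.5, -0.2, 7.0]
finger_gap: 0.574
```

```bash
cat > meas.py <<'E'
from h import *
np.set_printoptions(precision=1,suppress=True)
import sys
s=ctrl.sense(); print(s["eef_pos"],s["contact_force"],s["finger_gap"],s["time"])
c=imaging.camera_params("wrist"); p,D=imaging.capture("wrist")
cv2.imwrite(f"pics/{sys.argv[1]}.png",cv2.cvtColor(p,cv2.COLOR_RGB2BGR))
P=cloud(c,D)
a=np.radians(-6.4); ex=np.array([np.cos(a),np.sin(a)]); ey=np.array([-np.sin(a),np.cos(a)])
X=P[...,:2]@ex; Y=P[...,:2]@ey
m=(abs(P[...,2]-60)<5)&(D>0)&(X>500)&(X<680)&(Y>-200)&(Y<-80)
Q=np.stack([X[m],Y[m]],-1).astype(np.float32); print("n",len(Q),cv2.minAreaRect(Q)if len(Q) else 0)
# edges
for nm,A,B,rng in(("X by Y",X,Y,(-175,-125)),("Y by X",Y,X,(588,656))):
    for lo in range(rng[0],rng[1],10):
        g=m&(B>lo)&(B<lo+10)
        if g.sum()>5: print(nm,lo,np.percentile(A[g],[1,99]))
mf=(abs(P[...,2]-31)<4)&(D>0)
g=mf&(Y>-120)&(Y<-75)&(X>645)&(X<690); 
if g.sum(): print("far inner",np.percentile(X[g],[1,99]))
g=mf&(X>535)&(X<580)&(Y>-205)&(Y<-165)
if g.sum(): print("right inner",np.percentile(Y[g],[1,99]))
E
python3 meas.py w3
```

```text
[ 594.  -211.4   34.3] [-0.5 -0.2  7. ] 0.5740381512131729 5.425
n 16774 ((614.0977172851562, -144.34893798828125), (67.0530776977539, 76.74713134765625), 0.12998583912849426)
X by Y -175 [584.5 647. ]
X by Y -165 [584.3 647.1]
X by Y -155 [582.8 647.1]
X by Y -145 [582.4 647.1]
X by Y -135 [584.1 647.2]
Y by X 588 [-168.5 -120. ]
Y by X 598 [-168.9 -119.6]
Y by X 608 [-169.  -119.5]
Y by X 618 [-181.4 -107.1]
Y by X 628 [-168.5 -120. ]
Y by X 638 [-168.4 -120.1]
far inner [657.7 677.2]
right inner [-179.2 -176.1]
```

View pics/w3.png

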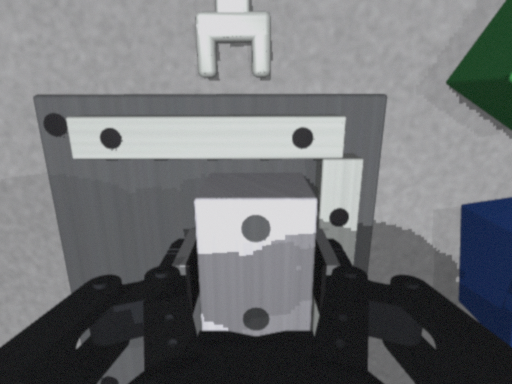

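The view shows the block at (255,265), square in the grip. The gaps left are about 10 mm to the far fence and 7 mm to the right fence. I'll now creep into the corner.

Call:
servo_tool(series=[[0.4, [3, -3, 0], 0], [0.4, [6, -5, 0], 0], [0.4, [8.2, -7.5, 0], 0], [0.4, [8.2, -7.5, 0], 0], [0.4, [9.2, -7.6, 0], 0], [0.4, [10.2, -7.7, 0], 0], [0.4, [10.2, -7.7, 0], 0]])

```text
time: 6.35
eef_pos: [602.9, -218.7, 34.3]
eef_rot: [-3.136, 0.18, 0.001]
contact_force: [-7.3, 0.9, 10.2]
finger_gap: 0.574
```

Call:
servo_tool(series=[[0.4, [0.5, -0.6, 0], 0], [0.4, [0.9, -1.2, 0], 0], [0.4, [0.9, -1.8, 0], 0], [0.4, [0.9, -2.3, 0], 0], [0.4, [0.9, -2.3, 0], 0]])

```text
time: 6.98
eef_pos: [603.4, -219.2, 34.4]
eef_rot: [-3.133, 0.177, 0.003]
contact_force: [-9.7, 11.8, 12.4]
finger_gap: 0.58
```

```bash
python3 meas.py w4
```

```text
[ 603.4 -219.2   34.4] [-9.7 11.8 12.4] 0.5799899291181937 6.975
n 16768 ((624.0967407226562, -150.8849639892578), (67.39165496826172, 77.01302337646484), 0.29243218898773193)
X by Y -175 [594.6 657.3]
X by Y -165 [593.7 657.3]
X by Y -155 [592.2 657.3]
X by Y -145 [594.2 657.3]
X by Y -135 [594.7 657.3]
Y by X 588 [-175.1 -126.8]
Y by X 598 [-175.1 -126.7]
Y by X 608 [-175.6 -126.3]
Y by X 618 [-175.7 -126.2]
Y by X 628 [-188.2 -113.8]
Y by X 638 [-175.1 -126.7]
Y by X 648 [-175.  -126.7]
far inner [657.4 677.2]
right inner [-185.9 -181.7]
```

Call:
servo_tool(series=[[1, [0, 0, 0], 0], [1, [0, 0, 0], 0], [1, [0, 0, 0], 0], [1, [0, 0, 0], 0], [1, [-10, 0, 40], 0], [1, [-40, 5, 90], 0], [1, [-90, 10, 130], 0], [1, [-110, 10, 150], 0], [1, [-110, 10, 150], 0]])

```text
time: 8.15
eef_pos: [494.4, -211.6, 185.7]
eef_rot: [3.135, -0.181, 0.006]
contact_force: [0.7, -0.2, -0.2]
finger_gap: 0.997
```

```bash
python3 meas.py w5
```

```text
[ 494.4 -211.6  185.7] [ 0.7 -0.2 -0.2] 0.9973015108793949 8.15
n 5808 ((622.4501953125, -150.82212829589844), (50.038265228271484, 69.50370025634766), 89.93576049804688)
X by Y -175 [588.3 656.3]
X by Y -165 [587.9 656.4]
X by Y -155 [588.5 656.2]
X by Y -145 [588.3 656.3]
X by Y -135 [588.6 656.4]
Y by X 588 [-175.4 -126.5]
Y by X 598 [-175.2 -126.1]
Y by X 608 [-175.1 -126.5]
Y by X 618 [-175.5 -126.6]
Y by X 628 [-175.5 -126.4]
Y by X 638 [-175.3 -126.6]
Y by X 648 [-175.1 -126.4]
far inner [657.1 666.8]
right inner [-196.  -176.3]
```

View pics/w5.png

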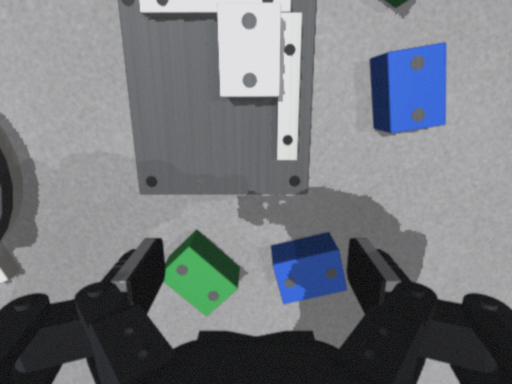

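The view shows the block at (250,48), tucked into the fence corner. Measured centre is (622.4, -150.8) against about (622.2, -151.2) seated, with yaw error 0.1°. I'll confirm with light pushes from shut fingers.

Call:
servo_tool(series=[[0, [40, 25, 0], 0], [0, [80, 50, 0], 0], [0, [113, 50, 0], 0], [0, [113, 50, -50], 0], [0, [113, 50, -100], 0], [0, [113, 50, -140], 0], [0, [113, 50, -157], 0], [0, [113, 50, -157], 0]])

```text
time: 9.2
eef_pos: [606.9, -160.8, 24.7]
eef_rot: [-3.136, 0.179, 0.004]
contact_force: [-0.7, 0.2, 0.9]
finger_gap: -0.001
```

```bash
python3 meas.py w6 | head -2
```

```text
[ 606.9 -160.8   24.7] [-0.7  0.2  0.9] -0.0010924790288289786 9.2
n 14853 ((626.1718139648438, -128.16831970214844), (62.85371780395508, 96.10005950927734), 0.16810670495033264)
```

View pics/w6.png

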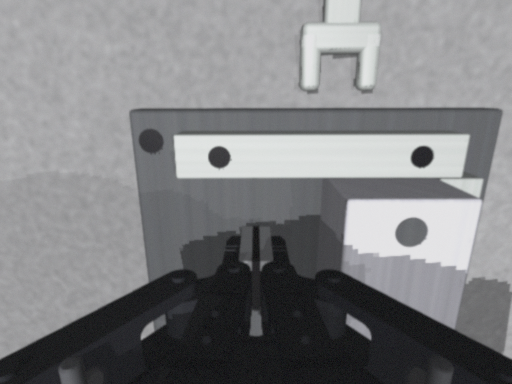

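Shut fingers stand at (255,245), with the block's left face at column 345. I'll approach it.

Call:
servo_tool(series=[[0, [-0.6, -6, 0], 0], [0, [-1.3, -12, 0], 0], [0, [-1.7, -15, 0], 0], [0, [-1.9, -17, 0], 0], [0, [-1.9, -17, 0], 0]])

```text
time: 9.88
eef_pos: [605.5, -178.3, 26.4]
eef_rot: [3.136, -0.18, 0.0]
contact_force: [0.5, 0.3, 0.0]
finger_gap: 0.004
```

Call:
servo_tool(series=[[0, [-0.2, -2, 0], 0], [0, [-0.4, -4, 0], 0], [0, [-0.6, -5, 0], 0], [0, [-0.6, -5, 0], 0]])

```text
time: 10.38
eef_pos: [605.3, -180.9, 26.8]
eef_rot: [-3.133, 0.176, -0.001]
contact_force: [-0.8, 11.8, 3.9]
finger_gap: -0.0
```

Call:
servo_tool(series=[[0, [1, 9, 0], 0], [0, [1, 20, 0], 0], [0, [-10, 20, 50], 0], [0, [-60, 10, 60], 0], [0, [-66, -30, 60], 0], [0, [-66, -30, 20], 0], [0, [-66, -30, 0], 0], [0, [-66, -30, 0], 0]])

```text
time: 11.38
eef_pos: [537.8, -212.5, 24.7]
eef_rot: [-3.136, 0.179, 0.005]
contact_force: [-0.6, 1.2, 0.1]
finger_gap: 0.0
```

Call:
servo_tool(series=[[0, [4, -0.4, 0], 0], [0, [8, -0.9, 0], 0], [0, [12, -1.3, 0], 0], [0, [14, -1.5, 0], 0], [0, [14, -1.5, 0], 0]])

```text
time: 12.0
eef_pos: [553.1, -214.6, 26.3]
eef_rot: [3.136, -0.179, 0.0]
contact_force: [0.7, 0.0, -0.7]
finger_gap: 0.003
```

Call:
servo_tool(series=[[0, [2, -0.2, 0], 0], [0, [4, -0.4, 0], 0], [0, [5, -0.6, 0], 0], [0, [5, -0.6, 0], 0]])

```text
time: 12.5
eef_pos: [554.7, -214.8, 26.3]
eef_rot: [-3.136, 0.18, 0.01]
contact_force: [-19.0, 2.6, 11.4]
finger_gap: -0.001
```

Call:
servo_tool(series=[[0, [-9, 1, 0], 0], [0, [-25, 3, 5], 0], [1, [-50, 6, 50], 0], [1, [-63, 10, 110], 0], [1, [-63, 10, 160], 0], [1, [-63, 10, 160], 0]])

```text
time: 13.25
eef_pos: [496.4, -205.9, 191.0]
eef_rot: [3.134, -0.179, 0.012]
contact_force: [0.6, -0.7, -0.2]
finger_gap: 0.846
```

```bash
python3 meas.py w7; python3 - <<'E'
from h import *
np.set_printoptions(precision=1,suppress=True)
p,D=imaging.capture("top"); c=imaging.camera_params("top"); P=cloud(c,D); np.savez("top2.npz",p=p,D=D)
cv2.imwrite("pics/top2.png",cv2.cvtColor(p,cv2.COLOR_RGB2BGR))
m=(P[...,0]>380)&(P[...,0]<680)&(P[...,1]>0)&(P[...,1]<290)&(D>0)
# disc
g=m&(abs(P[...,2]-40)<3); q=P[g][:,:2].astype(np.float32); print("disc circ",cv2.minEnclosingCircle(q))
g=m&(P[...,2]>125)
from scipy import ndimage
l,n=ndimage.label(g)
for i in range(1,n+1): print("high",P[l==i].mean(0),P[l==i].max(0),(l==i).sum())
g=m&(P[...,2]>15)&(P[...,2]<60)&(P[...,0]<430); print("foot",cv2.minAreaRect(P[g&(abs(P[...,2]-22)<3)][:,:2].astype(np.float32)))
g2=g&(P[...,2]>42); print("pointer top",P[g2].mean(0),g2.sum())
E
```

```text
[ 496.4 -205.9  191. ] [ 0.6 -0.7 -0.2] 0.8457638267586655 13.25
n 5493 ((622.3759155273438, -151.1598663330078), (50.10360336303711, 68.96874237060547), 89.85672760009766)
X by Y -175 [588.6 655.9]
X by Y -165 [587.9 656.1]
X by Y -155 [588.  656.1]
X by Y -145 [588.  656.1]
X by Y -135 [588.5 656. ]
Y by X 588 [-175.9 -126.8]
Y by X 598 [-175.7 -127. ]
Y by X 608 [-175.5 -126.5]
Y by X 618 [-175.3 -126.8]
Y by X 628 [-175.8 -126.9]
Y by X 638 [-175.5 -126.6]
Y by X 648 [-175.3 -126.8]
far inner [657.2 670.1]
right inner [-195.9 -176.3]
disc circ ((516.20166015625, 143.2786407470703), 126.22210693359375)
high [551.2  62.4 130.8] [561.4  71.2 135.5] 57
high [509.  227.1 127.4] [512.3 231.5 130.9] 11
foot ((408.68475341796875, 113.56340789794922), (33.69066619873047, 59.1820182800293), 13.94332218170166)
pointer top [413.8 127.3  46.6] 69
```

Block confirmed: centre (622.4, -151.2), flush on both fences. Next I'll view the carousel from above.

Call:
servo_tool(series=[[1, [0, 0, 50], 8], [1, [0, 20, 105], 18], [1, [0, 60, 155], 28], [1, [0, 110, 155], 38], [1, [0, 160, 155], 46], [1, [5, 210, 155], 46], [1, [5, 260, 155], 46], [1, [5, 310, 155], 46], [1, [5, 325, 155], 46], [1, [5, 325, 155], 46], [1, [5, 325, 155], 46]])

```text
time: 14.72
eef_pos: [500.0, 118.8, 340.9]
eef_rot: [2.958, 1.059, -0.001]
contact_force: [1.0, -0.2, -0.3]
finger_gap: 0.998
```

```bash
cat > car.py <<'E'
from h import *
import sys
np.set_printoptions(precision=2,suppress=True)
s=ctrl.sense(); print(s["eef_pos"],s["eef_rot"],s["joint_positions"])
c=imaging.camera_params("wrist"); p,D=imaging.capture("wrist"); P=cloud(c,D); np.savez(sys.argv[1]+".npz",p=p,D=D,view=c["view"])
cv2.imwrite(f"pics/{sys.argv[1]}.png",cv2.cvtColor(p,cv2.COLOR_RGB2BGR))
from scipy import ndimage, optimize
m=(P[...,0]>380)&(P[...,0]<680)&(P[...,1]>0)&(P[...,1]<290)&(D>0)
g=m&(P[...,2]>36)&(P[...,2]<150)
# disc rim circle fit: boundary of z~40
gd=m&(abs(P[...,2]-40)<2.5); q=P[gd][:,:2]
a0=np.array([530,145.]); r=np.hypot(*(q-a0).T); th=np.degrees(np.arctan2(*(q-a0).T[::-1]))
rim=[]
for t in range(-180,180,5):
    k=(th>=t)&(th<t+5)&(r<118)
    if k.sum()>20:
        i=np.argsort(r[k])[-3:]; 
        if r[k][i].mean()>106: rim.append(q[k][i].mean(0))
rim=np.array(rim)
f=lambda v:np.hypot(rim[:,0]-v[0],rim[:,1]-v[1])-v[2]
o=optimize.least_squares(f,[530,145,112],loss="soft_l1",f_scale=1); print("disc",o.x,len(rim),np.abs(o.fun).mean())
gh=m&(P[...,2]>122)&(P[...,2]<140); l,n=ndimage.label(gh)
for i in range(1,n+1):
    if (l==i).sum()>4: print("high",P[l==i].mean(0),(l==i).sum(),cv2.minEnclosingCircle(P[l==i][:,:2].astype(np.float32)))
fp=m&(abs(P[...,2]-22)<3)&(P[...,0]<440); 
if fp.sum()>9: print("foot",cv2.minAreaRect(P[fp][:,:2].astype(np.float32)))
gp=m&(P[...,2]>43)&(P[...,2]<53)&(P[...,0]<425)
if gp.sum()>4: print("ptr",P[gp].mean(0),gp.sum(),cv2.minAreaRect(P[gp][:,:2].astype(np.float32)))
for t,z in(("pointer",48),("drill",130),("handle_top",132),("toolbase",0)):
    for r in spotter.tip_of("wrist",t)[:2]: print(t,round(r["confidence"],2),np.array(r["xy"]),atz(c,r["xy"],z),dep(c,r["xy"],D))
E
python3 car.py c1
```

```text
[500.01 118.75 340.87] [ 2.96  1.06 -0.  ] [ 0.23  0.07  0.38  1.88 -0.    2.69]
disc [531.59 144.92 110.8 ] 64 0.4177321060186139
high [510.78 226.68 126.6 ] 72 ((510.4833679199219, 227.20828247070312), 4.8776655197143555)
high [552.6   64.02 130.89] 244 ((552.537353515625, 62.8806037902832), 10.026208877563477)
foot ((407.3778991699219, 112.72820281982422), (29.60002899169922, 59.973751068115234), 14.630566596984863)
ptr [407.8  112.85  47.43] 110 ((408.64251708984375, 112.95120239257812), (26.270130157470703, 9.952146530151367), 13.560653686523438)
pointer 0.88 [221.2 190.6] [420.82 117.31  48.  ] [420.25 117.11  46.15]
drill 0.63 [183.5  93.2] [508.33 225.81 130.  ] [507.95 226.3  127.19]
handle_top 0.71 [320.1 156.8] [551.28  63.23 132.  ] [551.28  63.17 131.8 ]
toolbase 0.76 [253.6 121.7] [524.91 141.3    0.  ] [528.25 143.7   51.89]
```

View pics/c1.png

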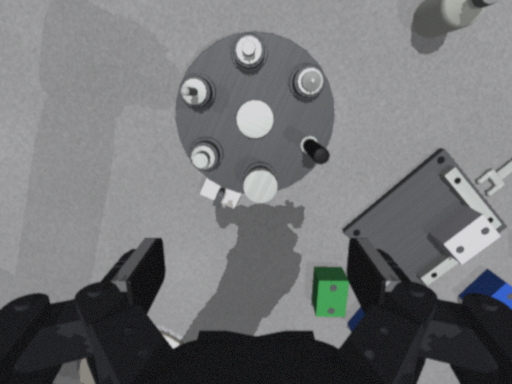

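The wrist view shows the post at (316,150), the drill at (190,92) and the pointer on the foot at (222,190). The drill–post midpoint matches the disc centre (531.5, 145.0), and their 169.6 mm spacing is right. The base yaw is 14.6°, so the post has to end at (613.8, 166.4), a 90° turn counter-clockwise.

Call:
servo_tool(series=[[1, [30, -30, 0], 0], [1, [53, -57, 0], 0], [1, [53, -57, -50], 0], [1, [53, -57, -100], 0], [1, [53, -57, -150], 0], [1, [53, -57, -180], 0], [1, [53, -57, -180], 0]])

```text
time: 15.85
eef_pos: [551.7, 62.2, 159.2]
eef_rot: [-2.957, -1.059, 0.006]
contact_force: [0.1, 0.8, -0.5]
finger_gap: 1.002
```

```bash
python3 - <<'E'
from h import *
s=ctrl.sense();print(s["eef_pos"],s["contact_force"])
p,D=imaging.capture("wrist"); cv2.imwrite("pics/c2.png",cv2.cvtColor(p,cv2.COLOR_RGB2BGR))
E
```

```text
[551.69200095  62.24898191 159.2264681 ] [ 0.10972646  0.80022283 -0.4908499 ]
```

View pics/c2.png

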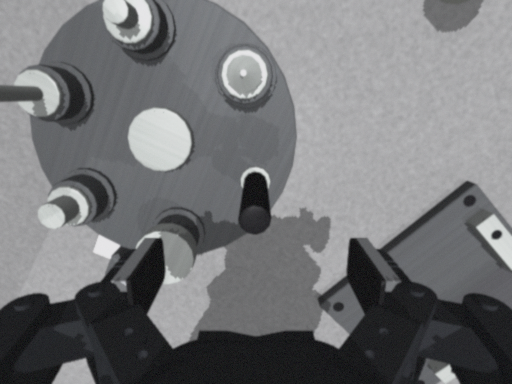

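The post top at (255,218) is centred between the pads. I'll descend and grip.

Call:
servo_tool(series=[[1, [0, 0, -40], 0], [1, [0, 0, -66], 0], [1, [0, 0, -66], 0], [0, [0, 0, -66], 0], [0, [0, 0, -66], 0], [0, [0, 0, -66], 0], [0, [0, 0, -66], 0], [0, [0, 0, -66], 0], [0, [0, 0, -66], 0], [0, [0, 0, -66], 0]], squeeze=40)

```text
time: 17.15
eef_pos: [553.0, 64.0, 96.2]
eef_rot: [-2.955, -1.061, -0.003]
contact_force: [-1.6, 5.5, 4.5]
finger_gap: 0.226
```

Call:
servo_tool(series=[[0, [7.7, 2.3, 0], 0], [0, [14.6, 5.2, 0], 0], [0, [21.1, 8.6, 0], 0], [0, [27.4, 12.6, 0], 0], [0, [33.3, 17.1, 0], 0], [0, [38.8, 22.1, 0], 0], [0, [43.8, 27.6, 0], 0], [0, [43.8, 27.6, 0], 0]])

```text
time: 18.15
eef_pos: [596.7, 91.9, 96.2]
eef_rot: [-2.955, -1.061, -0.001]
contact_force: [-4.4, 6.2, 6.3]
finger_gap: 0.223
```

Call:
servo_tool(series=[[0, [4.5, 5.8, 0], 0], [0, [8.5, 12.1, 0], 0], [0, [11.9, 18.7, 0], 0], [0, [14.7, 25.5, 0], 0], [0, [17, 32.6, 0], 0], [0, [18.6, 39.8, 0], 0], [0, [19.5, 47.2, 0], 0], [0, [19.9, 54.6, 0], 0], [0, [19.5, 62, 0], 0], [0, [18.6, 69.4, 0], 0], [0, [17.6, 74, 0], 0], [0, [17.1, 76, 0], 0], [0, [17.1, 76, 0], 0]])

```text
time: 19.77
eef_pos: [613.7, 166.6, 96.3]
eef_rot: [-2.957, -1.061, -0.001]
contact_force: [-4.1, -0.4, 5.7]
finger_gap: 0.224
```

```bash
python3 car.py c3; python3 - <<'E'
from h import *
np.set_printoptions(precision=2,suppress=True)
for n in ["top","scene"]:
    p,D=imaging.capture(n); c=imaging.camera_params(n); cv2.imwrite(f"pics/{n}3.png",cv2.cvtColor(p,cv2.COLOR_RGB2BGR)); np.savez(n+"3.npz",p=p,D=D)
    for t,z in(("pointer",48),("drill",130)):
        for r in spotter.tip_of(n,t)[:2]: print(n,t,round(r["confidence"],2),np.array(r["xy"]),atz(c,r["xy"],z),dep(c,r["xy"],D))
    P=cloud(c,D); g=(P[...,2]>110)&(P[...,2]<136)&(P[...,0]<480)&(P[...,0]>420)&(P[...,1]>80)&(P[...,1]<170)&(D>0)
    print(n,"drill pts",g.sum(),P[g].mean(0) if g.sum() else 0)
E
```

```text
[613.72 166.61  96.26] [-2.96 -1.06 -0.  ] [0.27 0.28 0.14 1.43 0.   2.72]
disc [531.98 145.35 110.97] 34 0.21416615213041054
high [617.49 168.42 130.89] 3710 ((621.0171508789062, 171.24082946777344), 23.222116470336914)
high [602.48 191.65 138.51] 52 ((601.909423828125, 192.21728515625), 3.2664685249328613)
high [637.47 149.25 138.82] 58 ((638.0463256835938, 149.0223846435547), 3.129154682159424)
pointer 0.6 [254.6 208.2] [614.9  166.95  48.  ] [621.04 171.95  69.42]
handle_top 0.88 [256.5 287.7] [613.56 164.68 132.  ] [613.42 164.56 131.73]
top pointer 0.66 [170.7 281.4] [414.45 121.3   48.  ] [415.5  125.66  22.93]
top drill 0.81 [163.9 265.2] [448.42 123.51 130.  ] [448.63 124.04 127.24]
top drill pts 17 [447.81 123.71 126.12]
scene pointer 0.61 [318.1 179.5] [427.86 114.66  48.  ] [454.55 114.72  73.47]
scene drill 0.57 [321.  163.6] [450.15 116.51 130.  ] [303.43 116.44  -0.79]
scene drill pts 22 [451.5  123.87 122.47]
```

View pics/c3.png

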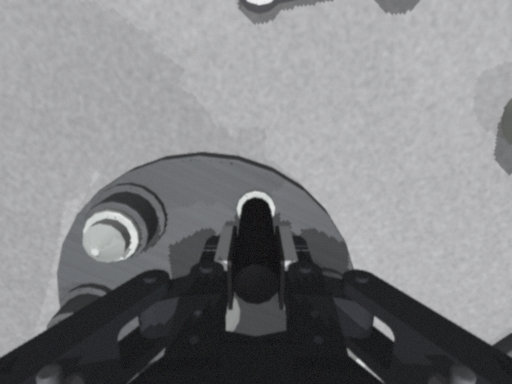

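View pics/scene3.png

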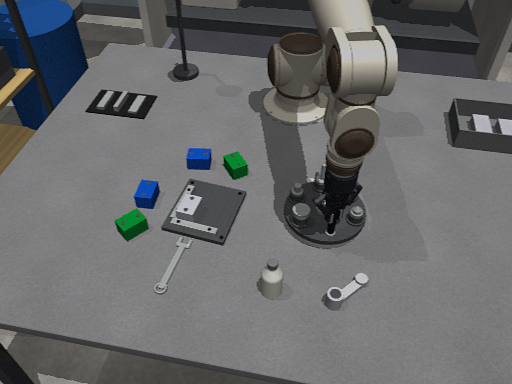

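The scene view shows the gripper holding the post at (332,230), the block in the fence corner at (187,205), and the wrench, bottle and bracket where they were. I'll do a last check on the block, then hold a moment.

Call:
servo_tool(series=[[0, [0, 0, 0], 0], [0, [0, 0, 0], 0], [0, [0, 0, 0], 0], [0, [0, 0, 0], 0]])

```text
time: 20.82
eef_pos: [613.7, 166.6, 96.2]
eef_rot: [-2.957, -1.061, -0.001]
contact_force: [-2.8, 0.4, 4.9]
finger_gap: 0.219
```

```bash
python3 - <<'E'
from h import *
np.set_printoptions(precision=2,suppress=True)
p,D=imaging.capture("top"); c=imaging.camera_params("top"); P=cloud(c,D)
a=np.radians(-6.4); ex=np.array([np.cos(a),np.sin(a)]); ey=np.array([-np.sin(a),np.cos(a)])
g=(abs(P[...,2]-60)<4)&(P[...,0]>520)&(P[...,0]<680)&(P[...,1]>-270)&(P[...,1]<-150)&(D>0)
q=P[g][:,:2]; print(cv2.minAreaRect(np.stack([q@ex,q@ey],-1).astype(np.float32)))
g=(P[...,2]>110)&(P[...,2]<136)&(P[...,0]<480)&(P[...,0]>420)&(P[...,1]>80)&(P[...,1]<170)&(D>0)
d=P[g].mean(0); v=d[:2]-[530.1,144.8]; print("drill",d,np.degrees(np.arctan2(-v[1],-v[0])))
g=(P[...,2]>42)&(P[...,2]<54)&(P[...,0]<432)&(P[...,0]>390)&(P[...,1]>90)&(P[...,1]<135)&(D>0)
v=P[g].mean(0)[:2]-[530.1,144.8]; print("ptr",g.sum(),np.degrees(np.arctan2(-v[1],-v[0])))
s=ctrl.sense(); print(s["time"],s["eef_pos"],s["joint_vel"],s["contact_force"])
E
```

```text
((621.1779174804688, -151.26063537597656), (50.097999572753906, 70.56397247314453), 89.84329223632812)
drill [447.84 123.8  125.68] 14.322614510994006
ptr 64 14.164312208435193
20.875 [613.72 166.59  96.24] [-0. -0. -0.  0.  0. -0.] [-2.64  0.61  5.07]
```

Everything agrees: drill and pointer bearings are within about 0.2°, and the block is seated. I'll hand the job in.

```bash
python3 -c "
from plant import ctrl
print(ctrl.sign_off())"
```

```text
the job is handed in; nothing more can be done
None
```

I handed the job in at about 21 s with both parts done in the order asked. My last checks agreed; `sign_off` gives no verdict.

- **Block:** I gripped it, squared it and slid it into the fence corner, then let go. I then tapped it home with shut fingers, about 12 N towards the right-hand fence and 19 N towards the far one. The last wrist view put its centre at (622.4, -151.2) mm, in axes turned to match the plate. The fences call for (622.2, -151.2). It was about 0.15° out of square. A later check from the top camera matched to about 1 mm, which is within its calibration.
- **Carousel:** I held it by the black post and turned it about 90° counter-clockwise, and I am still gripping the post. The top camera has the drill at 14.3° and the pointer at 14.2°. The wrist view had put the pointer at 14.6°, so the drill is within about 0.3° either way. The arm was at rest with a contact force of about 6 N.
- **Bystanders:** I did not touch the oil bottle, wrench or bracket. In the last scene view they were where they started.

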